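Gauge-test cake-tier pillars from a sloped bin

TASK

Two white tier pillars with a red band stand in the sloped blue bin; one of them is blocked inside, which only the brass gauge pin will show. Take one pillar, push it foot first straight down over the pin as far as it will go, and stand it upright in the green tray if it went fully home on the base or in the red tray if it stopped short; only then take the other pillar, test it in the same way and stand it upright in the tray it belongs in. Leave everything else where it is, and let go of everything at the end.

Things in the scene. Friction and masses are not known exactly. Their poses are not given: they have to be found in the camera images.
- pillar_a: First white cake-tier pillar with a red mid band: tube 44 mm across, 110 mm tall, top closed. Origin: centre of its open foot; z up the tube. Foot hole 32 mm across, 102 mm deep if sound, blocked 20 mm in if faulty (not visible). Starts in a bin compartment, leaning 0.26 rad to the bin's -x side; its upper 55 mm stand clear. Sound or faulty: unknown.
- pillar_b: Second white cake-tier pillar with a red mid band: tube 44 mm across, 110 mm tall, top closed. Origin: centre of its open foot; z up the tube. Foot hole 32 mm across, 102 mm deep if sound, blocked 20 mm in if faulty (not visible). Starts in a bin compartment, leaning 0.26 rad to the bin's -x side; its upper 55 mm stand clear. Just one of the two is faulty.
- bin: fixed blue bin of four compartments at y = -0.1245, -0.0415, 0.0415, 0.1245 m, each 78 (y) x 58 mm. Origin: on the table under its middle. The box is 344 mm along y, 70 mm deep, 55 mm high and leans 0.26 rad towards its own -x (robot's) side; floor about 30 mm above the table, highest rim 90 mm. Which compartment holds what varies.
- gauge_seat (a point): foot of the upright brass gauge pin, on its axis, z up: the top of a fixed dark steel base 90 x 90 mm, 15 mm high, with a yellow disc. Pin 26 mm across, 60 mm tall, last 10 mm tapered to 14 mm. A sound pillar goes down until its foot stands on the base; a faulty one stops with its foot about 40 mm above the base.
- pass_tray: fixed green open tray for sound pillars, 120 x 120 mm outside, 32 mm high, walls and floor 5 mm thick. Origin: centre of its underside.
- reject_tray: fixed red open tray for faulty pillars, same size as the green one. Origin: centre of its underside. The green and red trays may change sides.
- steel_tube: loose steel tube standing in another compartment of the bin, 38 mm across, 92 mm long; leave alone. Origin: centre of its foot, z along it.
- wood_pusher: loose wooden pusher standing in another compartment of the bin, 39 mm across, 98 mm long; leave alone. Origin: centre of its foot, z along it.
- nozzle: loose steel piping nozzle standing on the table, a cone 42 mm across and 55 mm tall; leave alone. Origin: centre of its foot.
- cutter: loose ring cutter standing on the table, 48 mm across, 36 mm tall; leave alone. Origin: centre of its foot.
- spatula: loose palette knife with black handle lying on the table, 180 mm long along its x; leave alone.
- mug: loose steel measuring cup, 84 mm across, 70 mm tall; leave alone. Origin: centre of its foot.
Mind the look-alikes: they are no part of the job. What is shaped like the part that bears gauge_seat but purple or turquoise is not meant.

How it is judged (in metres and radians):
On the way, in this order (a step that is already met when the one before it is completed fails the run):
1. one pillar has been pushed down over the gauge pin as far as it goes (the sound one onto the base, the faulty one to about 40 mm above it), upright (((z of pillar_a in the frame of gauge_seat below 0.045 m and horizontal distance between pillar_a and gauge_seat below 0.007 m and angle between pillar_a's own z axis and vertical below 0.12 rad) or (z of pillar_b in the frame of gauge_seat below 0.006 m and horizontal distance between pillar_b and gauge_seat below 0.007 m and angle between pillar_b's own z axis and vertical below 0.12 rad))), for 0.1 s.
2. with the first pillar standing in its right tray, the other has been pushed down over the pin as far as it goes, upright ((((z of pillar_a in the frame of gauge_seat below 0.045 m and horizontal distance between pillar_a and gauge_seat below 0.007 m and angle between pillar_a's own z axis and vertical below 0.12 rad) and (x of pillar_b in the frame of pass_tray between -0.045 and 0.045 m and y of pillar_b in the frame of pass_tray between -0.045 and 0.045 m and z of pillar_b in the frame of pass_tray below 0.01 m and angle between pillar_b's own z axis and vertical below 0.1 rad)) or ((z of pillar_b in the frame of gauge_seat below 0.006 m and horizontal distance between pillar_b and gauge_seat below 0.007 m and angle between pillar_b's own z axis and vertical below 0.12 rad) and (x of pillar_a in the frame of reject_tray between -0.045 and 0.045 m and y of pillar_a in the frame of reject_tray between -0.045 and 0.045 m and z of pillar_a in the frame of reject_tray below 0.01 m and angle between pillar_a's own z axis and vertical below 0.1 rad)))), for 0.1 s.
At the end, for the whole second after the job is handed in: the sound pillar stands on the floor of the green tray and the faulty one on the floor of the red tray, foot down and upright within 0.1 rad, axis within 45 mm of the tray's middle along each side, at rest (x of pillar_a in the frame of reject_tray between -0.045 and 0.045 m and y of pillar_a in the frame of reject_tray between -0.045 and 0.045 m and z of pillar_a in the frame of reject_tray below 0.01 m and angle between each of pillar_a, pillar_b's own z axis and vertical below 0.1 rad and x of pillar_b in the frame of pass_tray between -0.045 and 0.045 m and y of pillar_b in the frame of pass_tray between -0.045 and 0.045 m and z of pillar_b in the frame of pass_tray below 0.01 m and linear speed of each of pillar_a, pillar_b below 0.02 m/s and angular speed of each of pillar_a, pillar_b below 0.2 rad/s); the robot touches nothing.
It fails at once if the steel tube or wooden pusher in the bin is moved by more than 30 mm (distance of any of steel_tube, wood_pusher from where it was at the start of the episode above 0.03 m).
It fails at once if the nozzle, cutter, palette knife or measuring cup is moved by more than 30 mm (distance of any of nozzle, cutter, spatula, mug from where it was at the start of the episode above 0.03 m).
It also fails if it takes over 56 s, if anything falls off the work surface, if the arm or the gripper's body presses on something with over 40 N, if the wrist force passes 120 N, or if a joint passes its speed limit or range.

ROBOT

A 6-joint arm with a two-finger parallel gripper is mounted at the origin on the work surface. World frame = base frame: x ahead of the robot, y to its left, z up, the work surface at z = 0. Lengths are in mm, angles in rad, forces in N, time in s.
With the tool pointing down it reaches from about 300 to 1000 mm from the base axis. Payload 5.1 kg.
Tool frame: the origin (TCP) lies where the fingers leave the gripper's body, on its centre line; the fingertips stand 78 mm ahead of it and the grasp point (between the pads) lies 59 mm ahead of it (bot.grip_depth is the distance from the TCP to the grasp point, in mm); z points along the fingers, y is the line along which they close (so a half turn about z gives the same grasp; the last joint's range is limited). The gripper opens to 95 mm and grips with 3 to 60 N. Pads are 20 mm wide; open, the fingers measure 119 mm over their backs; the gripper's body (75 mm by 180 mm) begins 59 mm behind the grasp point.
Start: joints at [-1.43, 0.124, 1.65, -0, 1.367, -0.083], TCP at [144.226, -633.785, 292.256] pointing down, gripper open.
Joint ranges: [-2.61, 2.61], [-1.02, 2.33], [0.03, 2.71], [-1.35, 4.49], [0.32, 2.68], [-2.91, 2.91]. Speed limits (rad/s): [2.57, 2.57, 3.14, 3.14, 3.14, 3.14].

INTERFACE

Orientations are given as a rotation vector (axis times angle).
In Python, from station import bot gives the robot as it stands. The module is installed in compiled form; this text tells all that it offers.
- The arm moves only by the tool jog_arm, never from a script. Its argument "plan" is a list of rows, each an object with "twist": the turn, a rotation vector about the tool's x, y, z as a fraction of full scale, a list of three; "translation": the shift along the tool's x, y, z as a fraction of full scale, a list of three; "fingers": the opening, from 0 (shut) to 1 (fully open). A call has exactly 10 rows; each row is the pose to reach, as a shift and turn from the pose commanded when the call began, along the tool's axes at that moment; what a row does not reach only later rows make up. Full scale, the value 1, is 100 mm for a shift and pi/4 rad for a turn. A row lasts 1/12 s, in which the tool goes at most 41.7 mm and 7.16 degrees, less where a joint would pass 70% of its speed; a pose out of reach is approached as far as the arm can. A call with a number of a shift or a turn outside -1 to 1 is refused whole. A call with a gripper value outside its range is refused whole. The fingers move at their own pace and stop on an object; "force" is the grip in N (left out, the last holds). Time passes only in rows, so rows that repeat a pose let the fingers close, or fill a call up. It gives the time, the measured TCP pose, the force, the opening and the grip force at its end, in the units of the state.
- bot.observe(): the state, without advancing time (a new reading comes with each control period).
- bot.grab_frame(name): name is "scene" or "top"; returns a dict with "img" (480x640x3 uint8, red, green, blue), "K" (3x3 intrinsics, pixels), "R" (3x3) and "t" (3): a world point X has camera coordinates R X + t. Camera axes: x right, y down, z forward; pixel columns grow to the right and rows downward; lengths in mm; the calibration is good to about 2 mm. A picture is of the moment at which its call begins. There is no depth.
- bot.hand_in(): hands the job in; it is judged then, once.
The state is a dict: "clock": time; "qpos": joint angles; "qvel": joint speeds; "joint_torque": joint torques, N m; "tcp_pos": TCP position; "orientation": TCP orientation; "contact_force": force on the tool from outside, world axes, zero at the start; "wrist_torque": the same for the moment, N m; "finger_gap": finger opening in mm; "finger_force": force on a finger pad.
Only numpy, scipy, OpenCV 4.12 (cv2) and the standard library are available. Lean on these libraries where they do the work, as an engineer would, in place of code of your own. Each camera call takes 0.05 s, during which the arm holds its last target. There are 200 camera calls.

## Working session

There is one attempt and no reset: what is moved stays moved. The work goes in short steps, Python scripts to look and compute and a tool call to move; the robot and the scene stay as the last step left them, time stands still between calls to the robot, and variables do not carry over. Pictures are saved under pics/ and viewed, at most 10 in all, crops included, and the job is handed in when it is done.

Besides the shell and the picture viewer there is one more tool, called as a command line: name --argument value ..., lists and objects as JSON in quotes. jog_arm: Moves the arm, as the interface text tells. Its arguments: {"type":"object","properties":{"plan":{"type":"array"},"force":{"type":"number"}},"required":["plan"]}

```bash
mkdir -p pics; python3 - <<'E'
from station import bot
import cv2,numpy as np,pickle
d={}
for n in("scene","top"):
    f=bot.grab_frame(n); d[n]=f; cv2.imwrite(f"pics/{n}0.png",f["img"][:,:,::-1])
    print(n,np.round(f["K"],1).tolist(),np.round(f["R"],4).tolist(),np.round(f["t"],1).tolist())
pickle.dump(d,open("f0.pkl","wb"))
print(bot.observe())
E
```

```text
scene [[505.9, 0.0, 323.9], [0.0, 505.9, 242.1], [0.0, 0.0, 1.0]] [[-0.7559, 0.6545, 0.0157], [0.4529, 0.5401, -0.7094], [-0.4727, -0.5291, -0.7047]] [365.5, -159.2, 1309.4]
top [[561.5, 0.0, 316.7], [0.0, 561.5, 226.8], [0.0, 0.0, 1.0]] [[0.0231, -0.9997, 0.0117], [-0.9948, -0.0241, -0.0985], [0.0988, -0.0094, -0.9951]] [-52.1, 443.4, 1578.3]
{'clock': 0.1, 'qpos': array([-1.42959823e+00,  1.24454112e-01,  1.65152625e+00, -1.73223390e-05,
        1.36750577e+00, -8.25993704e-02]), 'qvel': array([ 0.00189305, -0.00314786, -0.00356202,  0.00103658,  0.00089077,
       -0.00112771]), 'joint_torque': array([ 1.14551285e-04, -4.18880188e+01, -3.61097145e+01,  7.76232616e-02,
        4.61395620e-02, -7.14430985e-05]), 'tcp_pos': array([ 144.16442149, -633.36699033,  291.10724395]), 'orientation': array([-3.12006376e+00, -3.50601270e-01,  1.13696139e-04]), 'contact_force': array([-0.1468991 , -0.04075911,  0.12719565]), 'wrist_torque': array([ 0.02527151, -0.00279287,  0.00816068]), 'finger_force': 0.0, 'finger_gap': 95.32789598106145}
```

View pics/scene0.png

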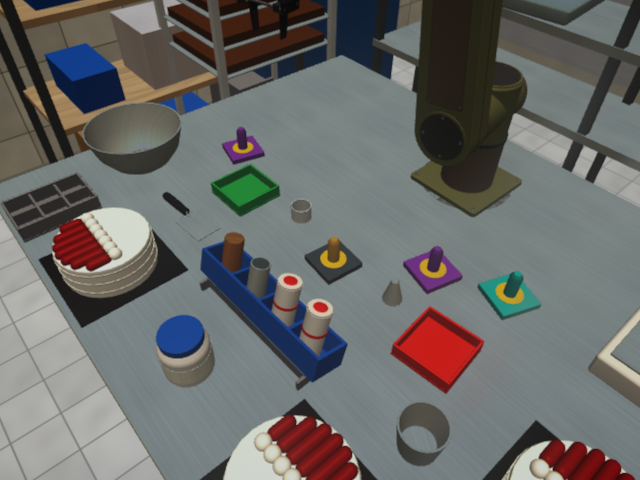

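View pics/top0.png

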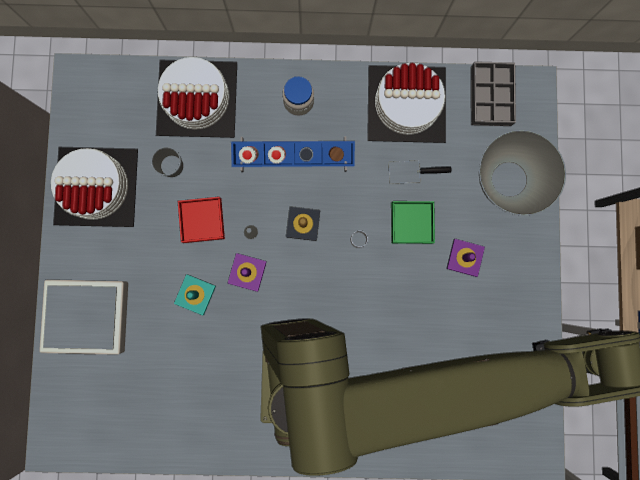

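The scene view shows the pillars with red caps at about (290,282) and (319,306), the dark gauge at (333,258), the green tray at (245,189) and the red tray at (437,349). In the top view they are at (248,155), (277,155), (303,223), (413,222) and (201,220). The tube and pusher fill the two -y compartments.

```bash
cat > h.py <<'E'
import cv2,numpy as np
from scipy.optimize import least_squares
def proj(f,X):
    X=np.atleast_2d(X); c=X@np.array(f["R"]).T+np.array(f["t"]); p=c@np.array(f["K"]).T; return p[:,:2]/p[:,2:]
def tri(fs,px):
    r=least_squares(lambda X:np.concatenate([proj(f,X)[0]-p for f,p in zip(fs,px)]),[500,0,50]); return r.x,np.abs(r.fun).max()
def ray(f,p,z):
    R=np.array(f["R"]);d=R.T@np.linalg.inv(f["K"])@[p[0],p[1],1];c=-R.T@np.array(f["t"]); return c+d*(z-c[2])/d[2]
def blob(f,lo,hi,box):
    x0,y0,x1,y1=box; h=cv2.cvtColor(np.ascontiguousarray(f["img"][y0:y1,x0:x1]),cv2.COLOR_RGB2HSV)
    m=cv2.inRange(h,lo,hi); n,l,s,c=cv2.connectedComponentsWithStats(m)
    k=1+np.argmax(s[1:,4]); pts=cv2.convexHull(np.argwhere(l==k)[:,::-1].astype(np.int32))[:,0]+[x0,y0]
    M=cv2.moments(pts.astype(np.float32)); cen=np.array([M["m10"],M["m01"]])/M["m00"]
    return cen,s[k,4],pts
E
cat > m.py <<'E'
import pickle; from h import *
d=pickle.load(open("f0.pkl","rb")); S,T=d["scene"],d["top"]
red=((0,150,80),(8,255,255)); 
def both(name,lo,hi,bs,bt):
    a=blob(S,lo,hi,bs); b=blob(T,lo,hi,bt); X,e=tri([S,T],[a[0],b[0]]); print(name,a[0].round(1),a[1],b[0].round(1),b[1],X.round(1),round(e,2)); return a,b
both("P1",*red,(278,272,302,291),(238,145,258,165))
both("P2",*red,(306,298,332,316),(266,145,288,165))
a,b=both("green",(50,120,40),(75,255,255),(205,160,285,218),(385,195,440,250))
print(cv2.minAreaRect(b[2]))
a,b=both("redt",*red,(385,300,490,395),(172,190,230,250)); print(cv2.minAreaRect(b[2]))
a,b=both("yel",(18,150,100),(32,255,255),(310,240,360,280),(288,210,320,240))
a,b=both("bin",(105,120,40),(125,255,255),(195,230,350,380),(225,135,360,175)); print(cv2.minAreaRect(b[2]))
rows=[]
for f,bs in((S,[(300,225,370,290),(265,262,345,362)]),(T,[(280,200,326,246),(228,134,298,176)])):
    for x0,y0,x1,y1 in bs:
        rows.append(cv2.resize(f["img"][y0:y1,x0:x1,::-1],None,fx=290/(y1-y0),fy=290/(y1-y0),interpolation=cv2.INTER_CUBIC))
W=800;top=np.hstack(rows[:2]);bot=np.hstack(rows[2:]);pad=lambda i:cv2.copyMakeBorder(i,0,0,0,max(0,W-i.shape[1]),cv2.BORDER_CONSTANT)[:,:W]
cv2.imwrite("pics/crop1.png",np.vstack([pad(top),pad(bot)]))
E
python3 m.py
```

```text
P1 [290.  280.1] 92 [246.9 154.5] 59 [641.  117.3 184.9] 11.05
P2 [320.2 306.7] 105 [276.  154.5] 59 [607.9 105.4  83.7] 10.78
green [245.1 189.1] 2079 [412.9 222. ] 1704 [ 465.7 -317.8   15. ] 0.03
((413.0, 222.0), (42.0, 42.0), 90.0)
redt [437.1 348.3] 4355 [200.3 219.6] 1735 [459.  289.9  14.3] 0.6
((200.3118896484375, 219.61878967285156), (42.09007263183594, 43.08510971069336), 84.2894058227539)
yel [332.8 258.5] 270 [302.8 223. ] 220 [455.8  -2.4  15. ] 0.28
bin [274.  309.9] 5250 [292.7 153.5] 2167 [646.2  37.2  35.9] 1.93
((292.5, 153.5), (25.0, 123.0), 90.0)
```

View pics/crop1.png

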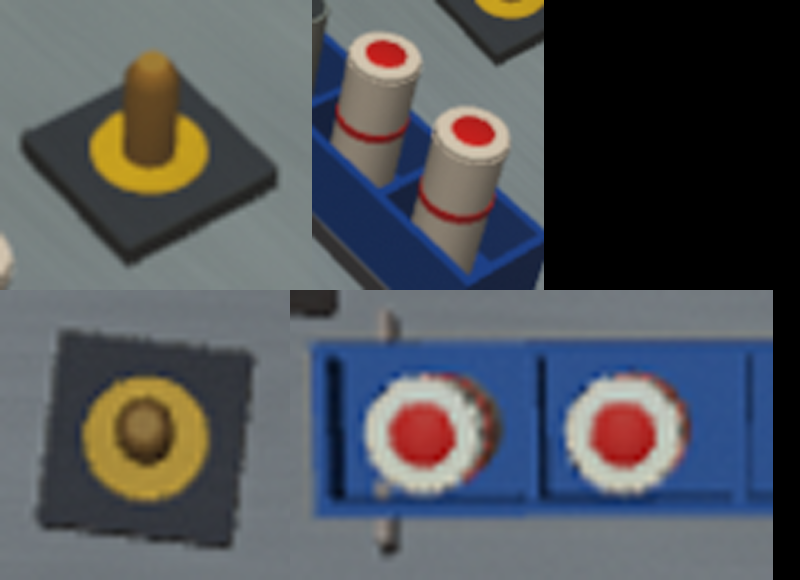

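The crops show both pillar caps as clean red discs. Scene (290,280) pairs with top (276,154), and scene (320,307) with top (247,154), so I'll re-pair them. The yellow disc and pin are clear, and gauge z comes out at 15.

```bash
python3 - <<'E'
import pickle; from h import *
d=pickle.load(open("f0.pkl","rb")); S,T=d["scene"],d["top"]; red=((0,150,80),(8,255,255))
from scipy.spatial.transform import Rotation as Ro
for n,bs,bt in(("A(-y)",(278,272,302,291),(266,145,288,165)),("B(+y)",(306,298,332,316),(238,145,258,165))):
    a=blob(S,*red,bs);b=blob(T,*red,bt);X,e=tri([S,T],[a[0],b[0]]);print(n,X.round(1),round(e,2))
# band/bottom check: predicted axis
    for tilt in (0,.26):
        u=np.array([-np.sin(tilt),0,np.cos(tilt)]); print(tilt,proj(S,np.array([X-u*55,X-u*55+22*np.array([-.67,-.74,0])*-1])).round(1).tolist(),proj(T,X-u*55).round(1).tolist())
# bin yaw: blue rim corners in top view
m=blob(T,(105,120,40),(125,255,255),(225,135,360,175))[2]
ap=cv2.approxPolyDP(m.astype(np.int32),4,True)[:,0];print([(p.tolist(),ray(T,p,80)[:2].round(0).tolist()) for p in ap])
o=blob(S,(0,0,0),(180,255,255),(0,0,2,2))
from station import bot
s=bot.observe();print(Ro.from_rotvec(s["orientation"]).as_matrix().round(4).tolist())
E
```

```text
A(-y) [625.9  71.9 136.6] 0.38
0 [[291.3, 300.1], [290.5, 309.7]] [[277.5, 158.6]]
0.26 [[285.1, 303.4], [284.1, 313.2]] [[277.6, 153.5]]
B(+y) [623.7 149.8 136.7] 0.32
0 [[320.1, 326.4], [319.8, 337.0]] [[249.4, 158.7]]
0.26 [[313.9, 330.1], [313.4, 340.9]] [[249.5, 153.5]]
[([354, 165], [614.0, -141.0]), ([232, 166], [602.0, 197.0]), ([231, 142], [670.0, 203.0]), ([354, 141], [682.0, -140.0])]
[[0.9751, 0.2219, -0.0003], [0.2219, -0.9751, 0.0019], [0.0001, -0.0019, -1.0]]
```

Measured tops are A (626,72,137) and B (624,150,137), with the foot near z 30 as the text says. The bin yaw is about 0.03, the gauge is at (456,-2,15), green at (466,-318) and red at (459,290). Next is a helper that turns a target pose into tool-axis units.

```bash
cat > g.py <<'E'
import numpy as np
from scipy.spatial.transform import Rotation as Ro
from station import bot
def frame(tilt=0.,yaw=0.03):
    b=np.array([np.cos(yaw),np.sin(yaw),0]); u=-np.sin(tilt)*b+np.array([0,0,np.cos(tilt)])
    y=np.array([np.sin(yaw),-np.cos(yaw),0]); z=-u; return np.column_stack([np.cross(y,z),y,z]),u
def to(pos,R=None):
    s=bot.observe(); R0=Ro.from_rotvec(s["orientation"]).as_matrix(); 
    print("t",round(s["clock"],2),"tcp",s["tcp_pos"].round(1),"gap",round(s["finger_gap"],1),"F",s["contact_force"].round(1))
    print("shift",(R0.T@(np.array(pos)-s["tcp_pos"])/100).round(3).tolist())
    if R is not None: print("twist",(Ro.from_matrix(R0.T@R).as_rotvec()/(np.pi/4)).round(3).tolist())
def grasp(X,back=0,down=27):
    R,u=frame(.26); return np.array(X)+u*(59-down+back),R
A=(625.9,71.9,136.6);B=(623.7,149.8,136.7);G=(455.8,-2.4,15)
E
python3 -c "
from g import *
to(*grasp(A,90))"
```

```text
t 0.1 tcp [ 144.2 -633.4  291.1] gap 95.3 F [-0.1 -0.   0.1]
shift [5.955, -5.867, 0.378]
twist [-0.034, 0.33, 0.245]
```

jog_arm --plan '[{"twist": [0,0,0],"translation": [0.2,-0.2,0],"fingers": 0.74},{"twist": [0,0,0],"translation": [0.5,-0.5,0],"fingers": 0.74},{"twist": [0,0,0],"translation": [0.8,-0.8,0],"fingers": 0.74},{"twist": [0,0,0],"translation": [1,-1,0],"fingers": 0.74},{"twist": [0,0,0],"translation": [1,-1,0],"fingers": 0.74},{"twist": [0,0,0],"translation": [1,-1,0],"fingers": 0.74},{"twist": [0,0,0],"translation": [1,-1,0],"fingers": 0.74},{"twist": [0,0,0],"translation": [1,-1,0],"fingers": 0.74},{"twist": [0,0,0],"translation": [1,-1,0],"fingers": 0.74},{"twist": [0,0,0],"translation": [1,-1,0],"fingers": 0.74}]'

```text
clock: 0.93
tcp_pos: [218.9, -514.9, 292.0]
orientation: [-3.122, -0.349, 0.0]
contact_force: [-0.4, -0.4, 0.4]
finger_gap: 70.2
finger_force: 0.0
```

jog_arm --plan '[{"twist": [0,0,0],"translation": [0.2,-0.2,0],"fingers": 0.74},{"twist": [0,0,0],"translation": [0.4,-0.4,0],"fingers": 0.74},{"twist": [0,0,0],"translation": [0.6,-0.6,0],"fingers": 0.74},{"twist": [0,0,0],"translation": [0.8,-0.8,0],"fingers": 0.74},{"twist": [0,0,0],"translation": [1,-1,0],"fingers": 0.74},{"twist": [0,0,0],"translation": [1,-1,0],"fingers": 0.74},{"twist": [0,0,0],"translation": [1,-1,0],"fingers": 0.74},{"twist": [0,0,0],"translation": [1,-1,0],"fingers": 0.74},{"twist": [0,0,0],"translation": [1,-1,0],"fingers": 0.74},{"twist": [0,0,0],"translation": [1,-1,0],"fingers": 0.74}]'

```text
clock: 1.77
tcp_pos: [294.3, -395.3, 292.2]
orientation: [-3.122, -0.348, 0.0]
contact_force: [0.3, -0.3, -0.2]
finger_gap: 70.9
finger_force: 0.0
```

jog_arm --plan '[{"twist": [0,0,0],"translation": [0.2,-0.2,0],"fingers": 0.74},{"twist": [0,0,0],"translation": [0.4,-0.4,0],"fingers": 0.74},{"twist": [0,0,0],"translation": [0.6,-0.6,0],"fingers": 0.74},{"twist": [0,0,0],"translation": [0.8,-0.8,0],"fingers": 0.74},{"twist": [0,0,0],"translation": [1,-1,0],"fingers": 0.74},{"twist": [0,0,0],"translation": [1,-1,0],"fingers": 0.74},{"twist": [0,0,0],"translation": [1,-1,0],"fingers": 0.74},{"twist": [0,0,0],"translation": [1,-1,0],"fingers": 0.74},{"twist": [0,0,0],"translation": [1,-1,0],"fingers": 0.74},{"twist": [0,0,0],"translation": [1,-1,0],"fingers": 0.74}]'

```text
clock: 2.6
tcp_pos: [369.7, -275.7, 292.2]
orientation: [-3.122, -0.348, 0.0]
contact_force: [-0.3, 0.4, 0.1]
finger_gap: 70.6
finger_force: 0.0
```

jog_arm --plan '[{"twist": [0,0,0],"translation": [0.2,-0.2,0],"fingers": 0.74},{"twist": [0,0,0],"translation": [0.4,-0.4,0],"fingers": 0.74},{"twist": [0,0,0],"translation": [0.6,-0.6,0],"fingers": 0.74},{"twist": [0,0,0],"translation": [0.8,-0.8,0],"fingers": 0.74},{"twist": [0,0,0],"translation": [1,-1,0],"fingers": 0.74},{"twist": [0,0,0],"translation": [1,-1,0],"fingers": 0.74},{"twist": [0,0,0],"translation": [1,-1,0],"fingers": 0.74},{"twist": [0,0,0],"translation": [1,-1,0],"fingers": 0.74},{"twist": [0,0,0],"translation": [1,-1,0],"fingers": 0.74},{"twist": [0,0,0],"translation": [1,-1,0],"fingers": 0.74}]'

```text
clock: 3.43
tcp_pos: [445.0, -156.0, 292.2]
orientation: [3.122, 0.348, -0.0]
contact_force: [0.1, -0.5, -0.2]
finger_gap: 70.6
finger_force: 0.0
```

jog_arm --plan '[{"twist": [0,0,0],"translation": [0.2,-0.2,0],"fingers": 0.74},{"twist": [0,0,0],"translation": [0.4,-0.4,0],"fingers": 0.74},{"twist": [0,0,0],"translation": [0.6,-0.6,0],"fingers": 0.74},{"twist": [0,0,0],"translation": [0.8,-0.8,0],"fingers": 0.74},{"twist": [0,0,0],"translation": [1,-1,0],"fingers": 0.74},{"twist": [0,0,0],"translation": [1,-1,0],"fingers": 0.74},{"twist": [0,0,0],"translation": [1,-1,0],"fingers": 0.74},{"twist": [0,0,0],"translation": [1,-1,0],"fingers": 0.74},{"twist": [0,0,0],"translation": [1,-1,0],"fingers": 0.74},{"twist": [0,0,0],"translation": [1,-1,0],"fingers": 0.74}]'

```text
clock: 4.27
tcp_pos: [520.4, -36.4, 292.3]
orientation: [3.122, 0.348, -0.0]
contact_force: [0.0, 1.2, -0.3]
finger_gap: 70.2
finger_force: 0.0
```

```bash
python3 -c "
from g import *
to(*grasp(A,90))"
```

```text
t 4.27 tcp [520.4 -36.4 292.3] gap 70.2 F [ 0.   1.2 -0.3]
shift [0.96, -0.884, 0.378]
twist [-0.032, 0.33, 0.243]
```

jog_arm --plan '[{"twist": [0,0.05,0.05],"translation": [0.2,-0.2,0],"fingers": 0.74},{"twist": [-0.01,0.15,0.1],"translation": [0.4,-0.4,0.05],"fingers": 0.74},{"twist": [-0.02,0.25,0.18],"translation": [0.6,-0.6,0.1],"fingers": 0.74},{"twist": [-0.032,0.33,0.243],"translation": [0.8,-0.75,0.2],"fingers": 0.74},{"twist": [-0.032,0.33,0.243],"translation": [0.96,-0.885,0.3],"fingers": 0.74},{"twist": [-0.032,0.33,0.243],"translation": [0.96,-0.885,0.38],"fingers": 0.74},{"twist": [-0.032,0.33,0.243],"translation": [0.96,-0.885,0.38],"fingers": 0.74},{"twist": [-0.032,0.33,0.243],"translation": [0.96,-0.885,0.38],"fingers": 0.74},{"twist": [-0.032,0.33,0.243],"translation": [0.96,-0.885,0.38],"fingers": 0.74},{"twist": [-0.032,0.33,0.243],"translation": [0.96,-0.885,0.38],"fingers": 0.74}]'

```text
clock: 5.1
tcp_pos: [594.9, 71.3, 255.3]
orientation: [-3.111, -0.047, -0.409]
contact_force: [0.8, -0.3, 0.2]
finger_gap: 70.2
finger_force: 0.0
```

```bash
python3 -c "
from g import *
to(*grasp(A,0))"
```

```text
t 5.1 tcp [594.9  71.3 255.3] gap 70.2 F [ 0.8 -0.3  0.2]
shift [-0.007, 0.003, 0.907]
twist [0.0, -0.002, 0.001]
```

jog_arm --plan '[{"twist": [0,0,0],"translation": [0,0,0.25],"fingers": 0.74},{"twist": [0,0,0],"translation": [0,0,0.5],"fingers": 0.74},{"twist": [0,0,0],"translation": [0,0,0.75],"fingers": 0.74},{"twist": [0,0,0],"translation": [0,0,0.9],"fingers": 0.74},{"twist": [0,0,0],"translation": [0,0,0.9],"fingers": 0.74},{"twist": [0,0,0],"translation": [0,0,0.9],"fingers": 0.4},{"twist": [0,0,0],"translation": [0,0,0.9],"fingers": 0.4},{"twist": [0,0,0],"translation": [0,0,0.9],"fingers": 0.3},{"twist": [0,0,0],"translation": [0,0,0.9],"fingers": 0.3},{"twist": [0,0,0],"translation": [0,0,0.9],"fingers": 0.3}]' --force 35

```text
clock: 5.93
tcp_pos: [618.5, 73.0, 169.0]
orientation: [-3.11, -0.05, -0.411]
contact_force: [-0.7, -1.1, 3.0]
finger_gap: 44.5
finger_force: 35.0
```

jog_arm --plan '[{"twist": [0,0,0],"translation": [0,0,-0.2],"fingers": 0.3},{"twist": [0,0,0],"translation": [0,0,-0.4],"fingers": 0.3},{"twist": [0,0,0],"translation": [0,0,-0.6],"fingers": 0.3},{"twist": [0,0,0],"translation": [0,0,-0.8],"fingers": 0.3},{"twist": [0,0,0],"translation": [0,0,-1],"fingers": 0.3},{"twist": [0,-0.05,0],"translation": [-0.1,0,-1],"fingers": 0.3},{"twist": [0,-0.12,0],"translation": [-0.3,0,-1],"fingers": 0.3},{"twist": [0,-0.2,0],"translation": [-0.5,0,-1],"fingers": 0.3},{"twist": [0,-0.28,0],"translation": [-0.7,0,-1],"fingers": 0.3},{"twist": [0,-0.33,0],"translation": [-0.7,0,-1],"fingers": 0.3}]'

```text
clock: 6.77
tcp_pos: [521.7, 70.2, 244.8]
orientation: [3.141, 0.051, -0.008]
contact_force: [1.3, -0.3, -0.9]
finger_gap: 44.5
finger_force: 35.0
```

```bash
python3 -c "
from g import *
to((455.8,-2.4,240),frame()[0])"
```

```text
t 6.77 tcp [521.7  70.2 244.8] gap 44.5 F [ 1.3 -0.3 -0.9]
shift [-0.682, 0.704, 0.052]
twist [0.0, 0.006, 0.003]
```

jog_arm --plan '[{"twist": [0,0,0],"translation": [-0.2,0.2,0],"fingers": 0.3},{"twist": [0,0,0],"translation": [-0.4,0.4,0],"fingers": 0.3},{"twist": [0,0,0],"translation": [-0.6,0.6,0],"fingers": 0.3},{"twist": [0,0.006,0.003],"translation": [-0.68,0.705,0],"fingers": 0.3},{"twist": [0,0.006,0.003],"translation": [-0.68,0.705,0],"fingers": 0.3},{"twist": [0,0.006,0.003],"translation": [-0.68,0.705,0],"fingers": 0.3},{"twist": [0,0.006,0.003],"translation": [-0.68,0.705,0],"fingers": 0.3},{"twist": [0,0.006,0.003],"translation": [-0.68,0.705,0],"fingers": 0.3},{"twist": [0,0.006,0.003],"translation": [-0.68,0.705,0],"fingers": 0.3},{"twist": [0,0.006,0.003],"translation": [-0.68,0.705,0],"fingers": 0.3}]'

```text
clock: 7.6
tcp_pos: [459.2, -2.1, 245.8]
orientation: [-3.141, -0.048, -0.008]
contact_force: [-0.5, -0.3, -0.4]
finger_gap: 44.6
finger_force: 35.0
```

```bash
cat > look.py <<'E'
import sys; from h import *; from station import bot
n,x0,y0,x1,y1=sys.argv[1:6]; S=bot.grab_frame("scene"); T=bot.grab_frame("top"); o=[]
b=list(map(int,sys.argv[2:6]));c=list(map(int,sys.argv[6:10]))
for f,(x0,y0,x1,y1) in((S,b),(T,c)): o.append(cv2.resize(f["img"][y0:y1,x0:x1,::-1],(400,400),interpolation=cv2.INTER_CUBIC))
cv2.imwrite(f"pics/{n}.png",np.hstack(o))
s=bot.observe();p=s["tcp_pos"];print(p.round(1),s["orientation"].round(3))
z=p[2]-142; print("pred foot px",proj(S,[p[0],p[1],z]).round(1),"pin tip px",proj(S,[455.8,-2.4,75]).round(1))
E
python3 look.py g1 283 160 383 260 250 170 350 270
```

```text
[459.1  -2.2 245.8] [-3.141 -0.047 -0.008]
pred foot px [[333.2 229.2]] pin tip px [[333.9 238.6]]
```

View pics/g1.png

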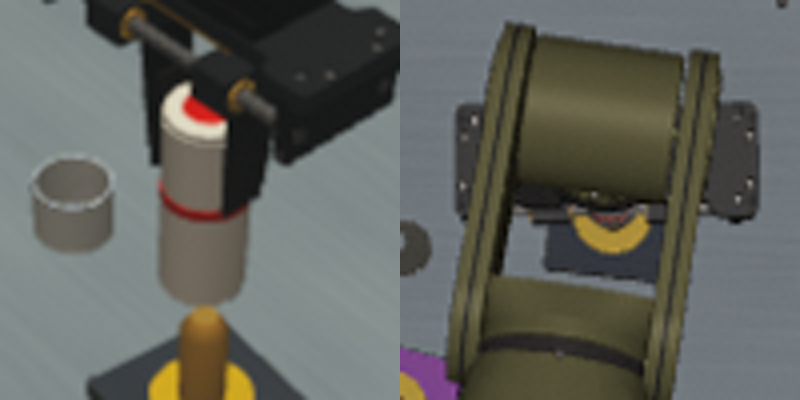

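The scene crop shows the upright pillar's foot centred on the pin axis, foot at about (333.5,230) and pin tip at (334,238). There is a 3 mm x offset to fix. I'll descend to just past the faulty stop height and read the force.

jog_arm --plan '[{"twist": [0,-0.006,0],"translation": [-0.03,0,0],"fingers": 0.3},{"twist": [0,-0.006,0],"translation": [-0.03,0,0],"fingers": 0.3},{"twist": [0,-0.006,0],"translation": [-0.03,0,0.1],"fingers": 0.3},{"twist": [0,-0.006,0],"translation": [-0.03,0,0.2],"fingers": 0.3},{"twist": [0,-0.006,0],"translation": [-0.03,0,0.3],"fingers": 0.3},{"twist": [0,-0.006,0],"translation": [-0.03,0,0.4],"fingers": 0.3},{"twist": [0,-0.006,0],"translation": [-0.03,0,0.46],"fingers": 0.3},{"twist": [0,-0.006,0],"translation": [-0.03,0,0.5],"fingers": 0.3},{"twist": [0,-0.006,0],"translation": [-0.03,0,0.53],"fingers": 0.3},{"twist": [0,-0.006,0],"translation": [-0.03,0,0.53],"fingers": 0.3}]'

```text
clock: 8.53
tcp_pos: [455.9, -2.6, 192.1]
orientation: [3.141, 0.046, -0.001]
contact_force: [0.3, 0.1, -0.9]
finger_gap: 43.9
finger_force: 35.0
```

```bash
python3 -c "
from g import *
to((455.8,-2.4,157),frame()[0])"
```

```text
t 8.53 tcp [455.9  -2.6 192.1] gap 43.9 F [ 0.3  0.1 -0.9]
shift [-0.0, -0.002, 0.351]
twist [0.0, 0.001, -0.001]
```

No resistance past the stop height, so I'll continue down in small steps.

jog_arm --plan '[{"twist": [0,0,0],"translation": [0,0,0.03],"fingers": 0.3},{"twist": [0,0,0],"translation": [0,0,0.06],"fingers": 0.3},{"twist": [0,0,0],"translation": [0,0,0.11],"fingers": 0.3},{"twist": [0,0,0],"translation": [0,0,0.17],"fingers": 0.3},{"twist": [0,0,0],"translation": [0,0,0.23],"fingers": 0.3},{"twist": [0,0,0],"translation": [0,0,0.28],"fingers": 0.3},{"twist": [0,0,0],"translation": [0,0,0.32],"fingers": 0.3},{"twist": [0,0,0],"translation": [0,0,0.34],"fingers": 0.3},{"twist": [0,0,0],"translation": [0,0,0.35],"fingers": 0.3},{"twist": [0,0,0],"translation": [0,0,0.35],"fingers": 0.3}]'

```text
clock: 9.37
tcp_pos: [456.3, -2.6, 158.8]
orientation: [3.141, 0.046, -0.0]
contact_force: [-3.2, 0.4, 6.1]
finger_gap: 44.1
finger_force: 35.0
```

jog_arm --plan '[{"twist": [0,0,0],"translation": [0,0,0.01],"fingers": 0.3},{"twist": [0,0,0],"translation": [0,0,0.02],"fingers": 0.3},{"twist": [0,0,0],"translation": [0,0,0.03],"fingers": 0.3},{"twist": [0,0,0],"translation": [0,0,0.03],"fingers": 0.3},{"twist": [0,0,0],"translation": [0,0,0.03],"fingers": 0.3},{"twist": [0,0,0],"translation": [0,0,0.03],"fingers": 0.3},{"twist": [0,0,0],"translation": [0,0,0.03],"fingers": 0.3},{"twist": [0,0,0],"translation": [0,0,0.03],"fingers": 0.3},{"twist": [0,0,0],"translation": [0,0,0.03],"fingers": 0.3},{"twist": [0,0,0],"translation": [0,0,0.03],"fingers": 0.3}]'

```text
clock: 10.2
tcp_pos: [457.1, -2.7, 158.8]
orientation: [3.141, 0.047, 0.001]
contact_force: [-8.9, -0.2, 20.0]
finger_gap: 43.9
finger_force: 35.0
```

It stopped on the base: the force rose to 20 N with TCP z unchanged at the full-home height. So pillar A is sound and goes to the green tray.

jog_arm --plan '[{"twist": [0,0,0],"translation": [0,0,-0.2],"fingers": 0.3},{"twist": [0,0,0],"translation": [0,0,-0.4],"fingers": 0.3},{"twist": [0,0,0],"translation": [0,0,-0.6],"fingers": 0.3},{"twist": [0,0,0],"translation": [0,0,-0.8],"fingers": 0.3},{"twist": [0,0,0],"translation": [0,0,-0.85],"fingers": 0.3},{"twist": [0,0,0],"translation": [0,0.2,-0.85],"fingers": 0.3},{"twist": [0,0,0],"translation": [0,0.4,-0.85],"fingers": 0.3},{"twist": [0,0,0],"translation": [0,0.6,-0.85],"fingers": 0.3},{"twist": [0,0,0],"translation": [0,0.8,-0.85],"fingers": 0.3},{"twist": [0,0,0],"translation": [0,1,-0.85],"fingers": 0.3}]'

```text
clock: 11.03
tcp_pos: [458.7, -103.4, 238.8]
orientation: [-3.141, -0.047, 0.0]
contact_force: [0.4, -0.3, -1.8]
finger_gap: 44.3
finger_force: 35.0
```

jog_arm --plan '[{"twist": [0,0,0],"translation": [0,0.2,0],"fingers": 0.3},{"twist": [0,0,0],"translation": [0,0.4,0],"fingers": 0.3},{"twist": [0,0,0],"translation": [0,0.6,0],"fingers": 0.3},{"twist": [0,0,0],"translation": [0,0.8,0],"fingers": 0.3},{"twist": [0,0,0],"translation": [0,1,0],"fingers": 0.3},{"twist": [0,0,0],"translation": [0,1,0],"fingers": 0.3},{"twist": [0,0,0],"translation": [0,1,0],"fingers": 0.3},{"twist": [0,0,0],"translation": [0,1,0],"fingers": 0.3},{"twist": [0,0,0],"translation": [0,1,0],"fingers": 0.3},{"twist": [0,0,0],"translation": [0,1,0],"fingers": 0.3}]'

```text
clock: 11.87
tcp_pos: [462.0, -201.7, 239.6]
orientation: [-3.141, -0.048, -0.001]
contact_force: [0.2, -0.2, -2.2]
finger_gap: 44.1
finger_force: 35.0
```

jog_arm --plan '[{"twist": [0,0,0],"translation": [0,0.2,0],"fingers": 0.3},{"twist": [0,0,0],"translation": [0.05,0.4,0],"fingers": 0.3},{"twist": [0,0,0],"translation": [0.1,0.6,0],"fingers": 0.3},{"twist": [0,0,0],"translation": [0.1,0.8,0],"fingers": 0.3},{"twist": [0,0,0],"translation": [0.1,1,0],"fingers": 0.3},{"twist": [0,0,0],"translation": [0.1,1,0],"fingers": 0.3},{"twist": [0,0,0],"translation": [0.1,1,0],"fingers": 0.3},{"twist": [0,0,0],"translation": [0.1,1,0],"fingers": 0.3},{"twist": [0,0,0],"translation": [0.1,1,0],"fingers": 0.3},{"twist": [0,0,0],"translation": [0.1,1,0],"fingers": 0.3}]'

```text
clock: 12.7
tcp_pos: [475.0, -301.2, 239.9]
orientation: [-3.141, -0.048, -0.001]
contact_force: [-0.2, -0.1, -1.5]
finger_gap: 44.1
finger_force: 35.0
```

```bash
python3 -c "
from g import *
to((465.7,-317.8,149),frame()[0])"
```

```text
t 12.7 tcp [ 475.  -301.2  239.9] gap 44.1 F [-0.2 -0.1 -1.5]
shift [-0.099, 0.163, 0.909]
twist [-0.0, -0.001, 0.001]
```

jog_arm --plan '[{"twist": [0,0,0],"translation": [-0.1,0.16,0.1],"fingers": 0.3},{"twist": [0,0,0],"translation": [-0.1,0.16,0.3],"fingers": 0.3},{"twist": [0,0,0],"translation": [-0.1,0.16,0.5],"fingers": 0.3},{"twist": [0,0,0],"translation": [-0.1,0.16,0.7],"fingers": 0.3},{"twist": [0,0,0],"translation": [-0.1,0.16,0.82],"fingers": 0.3},{"twist": [0,0,0],"translation": [-0.1,0.16,0.87],"fingers": 0.3},{"twist": [0,0,0],"translation": [-0.1,0.16,0.9],"fingers": 0.3},{"twist": [0,0,0],"translation": [-0.1,0.16,0.91],"fingers": 0.3},{"twist": [0,0,0],"translation": [-0.1,0.16,0.92],"fingers": 0.3},{"twist": [0,0,0],"translation": [-0.1,0.16,0.92],"fingers": 0.3}]'

```text
clock: 13.53
tcp_pos: [466.1, -318.9, 149.1]
orientation: [3.14, 0.047, 0.004]
contact_force: [0.3, 0.4, -0.4]
finger_gap: 44.5
finger_force: 35.0
```

jog_arm --plan '[{"twist": [0,0,0],"translation": [0,0,0.01],"fingers": 0.3},{"twist": [0,0,0],"translation": [0,0,0.015],"fingers": 0.3},{"twist": [0,0,0],"translation": [0,0,0.02],"fingers": 0.3},{"twist": [0,0,0],"translation": [0,0,0.02],"fingers": 0.3},{"twist": [0,0,0],"translation": [0,0,0.02],"fingers": 0.3},{"twist": [0,0,0],"translation": [0,0,0.02],"fingers": 0.5},{"twist": [0,0,0],"translation": [0,0,0.02],"fingers": 0.6},{"twist": [0,0,0],"translation": [0,0,0.02],"fingers": 0.74},{"twist": [0,0,0],"translation": [0,0,0.02],"fingers": 0.74},{"twist": [0,0,0],"translation": [0,0,0.02],"fingers": 0.74}]'

```text
clock: 14.37
tcp_pos: [465.4, -318.4, 145.7]
orientation: [3.141, 0.046, 0.001]
contact_force: [0.5, 0.2, -1.2]
finger_gap: 67.7
finger_force: 0.0
```

jog_arm --plan '[{"twist": [0,0,0],"translation": [0,0,-0.2],"fingers": 0.74},{"twist": [0,0,0],"translation": [0,0,-0.4],"fingers": 0.74},{"twist": [0,0,0],"translation": [0,0,-0.6],"fingers": 0.74},{"twist": [0,0,0],"translation": [0,0,-0.8],"fingers": 0.74},{"twist": [0,0,0],"translation": [0,0,-1],"fingers": 0.74},{"twist": [0,0,0],"translation": [0.2,-0.2,-1],"fingers": 0.74},{"twist": [0,0,0],"translation": [0.4,-0.4,-1],"fingers": 0.74},{"twist": [0,0,0],"translation": [0.4,-0.6,-1],"fingers": 0.74},{"twist": [0,0,0],"translation": [0.4,-0.8,-1],"fingers": 0.74},{"twist": [0,0,0],"translation": [0.4,-1,-1],"fingers": 0.74}]'

```text
clock: 15.2
tcp_pos: [502.5, -216.4, 245.6]
orientation: [-3.141, -0.047, -0.001]
contact_force: [0.2, -0.3, 0.7]
finger_gap: 70.6
finger_force: 0.0
```

```bash
python3 look.py g2 195 130 295 230 360 170 460 270; python3 -c "
from g import *
to(*grasp(B,90))"
```

```text
[ 502.3 -215.2  245.5] [-3.14  -0.051 -0.   ]
pred foot px [[254.2 186.9]] pin tip px [[333.9 238.6]]
t 15.3 tcp [ 502.3 -215.2  245.5] gap 70.2 F [-0.2 -0.4 -0.5]
shift [1.017, -3.61, -0.088]
twist [-0.001, 0.331, 0.003]
```

View pics/g2.png

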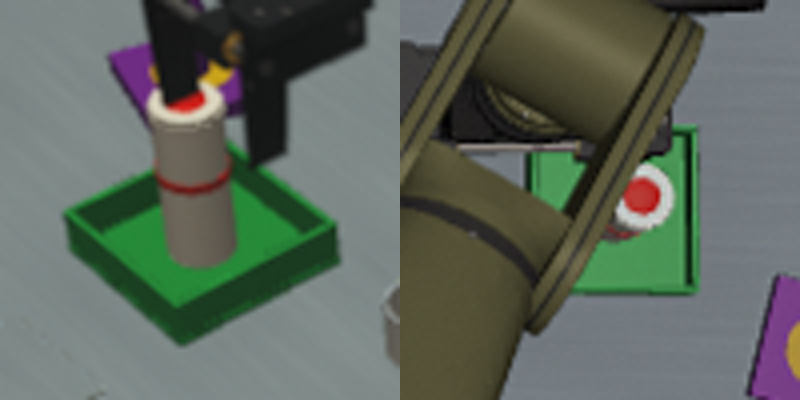

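Pillar A stands upright in the green tray, foot at about (246,193) in the scene, well inside the walls. Now pillar B.

jog_arm --plan '[{"twist": [0,0,0],"translation": [0,-0.3,-0.1],"fingers": 0.74},{"twist": [0,0,0],"translation": [0,-0.6,-0.2],"fingers": 0.74},{"twist": [0,0,0],"translation": [0,-0.9,-0.2],"fingers": 0.74},{"twist": [0,0,0],"translation": [0,-1,-0.2],"fingers": 0.74},{"twist": [0,0,0],"translation": [0,-1,-0.2],"fingers": 0.74},{"twist": [0,0,0],"translation": [0,-1,-0.2],"fingers": 0.74},{"twist": [0,0,0],"translation": [0,-1,-0.2],"fingers": 0.74},{"twist": [0,0,0],"translation": [0,-1,-0.2],"fingers": 0.74},{"twist": [0,0,0],"translation": [0,-1,-0.2],"fingers": 0.74},{"twist": [0,0,0],"translation": [0,-1,-0.2],"fingers": 0.74}]'

```text
clock: 16.13
tcp_pos: [499.5, -118.3, 265.7]
orientation: [3.141, 0.044, 0.001]
contact_force: [-0.1, -0.8, -0.1]
finger_gap: 70.6
finger_force: 0.0
```

jog_arm --plan '[{"twist": [0,0,0],"translation": [0,-0.2,0],"fingers": 0.74},{"twist": [0,0,0],"translation": [0,-0.4,0],"fingers": 0.74},{"twist": [0,0,0],"translation": [0,-0.6,0],"fingers": 0.74},{"twist": [0,0,0],"translation": [0,-0.8,0],"fingers": 0.74},{"twist": [0,0,0],"translation": [0,-1,0],"fingers": 0.74},{"twist": [0,0,0],"translation": [0,-1,0],"fingers": 0.74},{"twist": [0,0,0],"translation": [0,-1,0],"fingers": 0.74},{"twist": [0,0,0],"translation": [0,-1,0],"fingers": 0.74},{"twist": [0,0,0],"translation": [0,-1,0],"fingers": 0.74},{"twist": [0,0,0],"translation": [0,-1,0],"fingers": 0.74}]'

```text
clock: 16.97
tcp_pos: [496.6, -18.4, 265.9]
orientation: [3.141, 0.044, 0.001]
contact_force: [-0.1, -0.7, 0.4]
finger_gap: 70.0
finger_force: 0.0
```

jog_arm --plan '[{"twist": [0,0,0],"translation": [0,-0.2,0],"fingers": 0.74},{"twist": [0,0,0],"translation": [0,-0.4,0],"fingers": 0.74},{"twist": [0,0,0],"translation": [0.2,-0.6,0],"fingers": 0.74},{"twist": [0,0,0],"translation": [0.4,-0.8,0],"fingers": 0.74},{"twist": [0,0,0],"translation": [0.4,-1,0],"fingers": 0.74},{"twist": [0,0,0],"translation": [0.4,-1,0],"fingers": 0.74},{"twist": [0,0,0],"translation": [0.4,-1,0],"fingers": 0.74},{"twist": [0,0,0],"translation": [0.4,-1,0],"fingers": 0.74},{"twist": [0,0,0],"translation": [0.4,-1,0],"fingers": 0.74},{"twist": [0,0,0],"translation": [0.4,-1,0],"fingers": 0.74}]'

```text
clock: 17.8
tcp_pos: [533.4, 82.7, 266.0]
orientation: [3.141, 0.044, 0.002]
contact_force: [-0.1, -0.4, 0.2]
finger_gap: 70.4
finger_force: 0.0
```

```bash
python3 -c "
from g import *
to(*grasp(B,90))"
```

```text
t 17.8 tcp [533.4  82.7 266. ] gap 70.4 F [-0.1 -0.4  0.2]
shift [0.607, -0.644, 0.114]
twist [0.001, 0.33, -0.002]
```

jog_arm --plan '[{"twist": [0,0.1,0],"translation": [0.2,-0.2,0],"fingers": 0.74},{"twist": [0,0.2,0],"translation": [0.4,-0.4,0],"fingers": 0.74},{"twist": [0,0.3,0],"translation": [0.6,-0.6,0.05],"fingers": 0.74},{"twist": [0,0.33,0],"translation": [0.605,-0.645,0.11],"fingers": 0.74},{"twist": [0,0.33,0],"translation": [0.605,-0.645,0.11],"fingers": 0.74},{"twist": [0,0.33,0],"translation": [0.605,-0.645,0.11],"fingers": 0.74},{"twist": [0,0.33,0],"translation": [0.605,-0.645,0.11],"fingers": 0.74},{"twist": [0,0.33,0],"translation": [0.605,-0.645,0.11],"fingers": 0.74},{"twist": [0,0.33,0],"translation": [0.605,-0.645,0.11],"fingers": 0.74},{"twist": [0,0.33,0],"translation": [0.605,-0.645,0.11],"fingers": 0.74}]'

```text
clock: 18.63
tcp_pos: [592.4, 149.4, 255.4]
orientation: [-3.111, -0.045, -0.408]
contact_force: [-0.4, -1.2, 0.4]
finger_gap: 70.5
finger_force: 0.0
```

```bash
python3 -c "
from g import *
to(*grasp(B,0))"
```

```text
t 18.63 tcp [592.4 149.4 255.4] gap 70.5 F [-0.4 -1.2  0.4]
shift [-0.003, 0.005, 0.908]
twist [0.001, -0.001, -0.002]
```

jog_arm --plan '[{"twist": [0,0,0],"translation": [0,0,0.25],"fingers": 0.74},{"twist": [0,0,0],"translation": [0,0,0.5],"fingers": 0.74},{"twist": [0,0,0],"translation": [0,0,0.75],"fingers": 0.74},{"twist": [0,0,0],"translation": [0,0,0.9],"fingers": 0.74},{"twist": [0,0,0],"translation": [0,0,0.9],"fingers": 0.74},{"twist": [0,0,0],"translation": [0,0,0.9],"fingers": 0.4},{"twist": [0,0,0],"translation": [0,0,0.9],"fingers": 0.4},{"twist": [0,0,0],"translation": [0,0,0.9],"fingers": 0.3},{"twist": [0,0,0],"translation": [0,0,0.9],"fingers": 0.3},{"twist": [0,0,0],"translation": [0,0,0.9],"fingers": 0.3}]' --force 35

```text
clock: 19.47
tcp_pos: [615.8, 150.7, 169.6]
orientation: [-3.11, -0.046, -0.411]
contact_force: [-0.2, 0.0, 2.0]
finger_gap: 44.3
finger_force: 35.0
```

jog_arm --plan '[{"twist": [0,0,0],"translation": [0,0,-0.2],"fingers": 0.3},{"twist": [0,0,0],"translation": [0,0,-0.4],"fingers": 0.3},{"twist": [0,0,0],"translation": [0,0,-0.6],"fingers": 0.3},{"twist": [0,0,0],"translation": [0,0,-0.8],"fingers": 0.3},{"twist": [0,0,0],"translation": [0,0,-1],"fingers": 0.3},{"twist": [0,-0.05,0],"translation": [-0.1,0,-1],"fingers": 0.3},{"twist": [0,-0.12,0],"translation": [-0.3,0,-1],"fingers": 0.3},{"twist": [0,-0.2,0],"translation": [-0.5,0,-1],"fingers": 0.3},{"twist": [0,-0.28,0],"translation": [-0.7,0,-1],"fingers": 0.3},{"twist": [0,-0.33,0],"translation": [-0.7,0,-1],"fingers": 0.3}]'

```text
clock: 20.3
tcp_pos: [519.1, 147.9, 245.7]
orientation: [3.141, 0.047, -0.007]
contact_force: [1.4, 0.0, -1.5]
finger_gap: 44.0
finger_force: 35.0
```

```bash
python3 -c "
from g import *
to((455.8,-2.4,247),frame()[0])"
```

```text
t 20.3 tcp [519.1 147.9 245.7] gap 44.0 F [ 1.4  0.  -1.5]
shift [-0.678, 1.483, -0.01]
twist [0.0, 0.006, 0.0]
```

jog_arm --plan '[{"twist": [0,0,0],"translation": [-0.2,0.2,0],"fingers": 0.3},{"twist": [0,0,0],"translation": [-0.4,0.4,0],"fingers": 0.3},{"twist": [0,0,0],"translation": [-0.6,0.6,0],"fingers": 0.3},{"twist": [0,0,0],"translation": [-0.65,0.8,0],"fingers": 0.3},{"twist": [0,0,0],"translation": [-0.65,1,0],"fingers": 0.3},{"twist": [0,0,0],"translation": [-0.65,1,0],"fingers": 0.3},{"twist": [0,0,0],"translation": [-0.65,1,0],"fingers": 0.3},{"twist": [0,0,0],"translation": [-0.65,1,0],"fingers": 0.3},{"twist": [0,0,0],"translation": [-0.65,1,0],"fingers": 0.3},{"twist": [0,0,0],"translation": [-0.65,1,0],"fingers": 0.3}]'

```text
clock: 21.13
tcp_pos: [460.1, 46.7, 246.6]
orientation: [-3.141, -0.048, -0.001]
contact_force: [0.2, 0.1, -1.1]
finger_gap: 44.2
finger_force: 35.0
```

```bash
python3 -c "
from g import *
to((455.8,-2.4,247),frame()[0])"
```

```text
t 21.13 tcp [460.1  46.7 246.6] gap 44.2 F [ 0.2  0.1 -1.1]
shift [-0.058, 0.489, -0.004]
twist [-0.0, -0.001, 0.001]
```

jog_arm --plan '[{"twist": [0,0,0],"translation": [-0.02,0.15,0],"fingers": 0.3},{"twist": [0,0,0],"translation": [-0.04,0.3,0],"fingers": 0.3},{"twist": [0,0,0],"translation": [-0.06,0.45,0],"fingers": 0.3},{"twist": [0,0,0],"translation": [-0.06,0.49,0],"fingers": 0.3},{"twist": [0,0,0],"translation": [-0.06,0.49,0],"fingers": 0.3},{"twist": [0,0,0],"translation": [-0.06,0.49,0],"fingers": 0.3},{"twist": [0,0,0],"translation": [-0.06,0.49,0],"fingers": 0.3},{"twist": [0,0,0],"translation": [-0.06,0.49,0],"fingers": 0.3},{"twist": [0,0,0],"translation": [-0.06,0.49,0],"fingers": 0.3},{"twist": [0,0,0],"translation": [-0.06,0.49,0],"fingers": 0.3}]'

```text
clock: 21.97
tcp_pos: [455.4, -2.8, 246.6]
orientation: [3.141, 0.047, 0.001]
contact_force: [0.1, -0.2, -1.0]
finger_gap: 44.3
finger_force: 35.0
```

```bash
python3 look.py g3 283 160 383 260 250 170 350 270; python3 -c "
from g import *
to((455.8,-2.4,197),frame()[0])"
```

```text
[455.4  -2.9 246.6] [3.141e+00 4.700e-02 1.000e-03]
pred foot px [[334.3 227.9]] pin tip px [[333.9 238.6]]
t 22.07 tcp [455.4  -2.9 246.6] gap 44.0 F [-1.   0.2 -2.1]
shift [0.004, -0.005, 0.496]
twist [0.0, -0.001, -0.0]
```

View pics/g3.png

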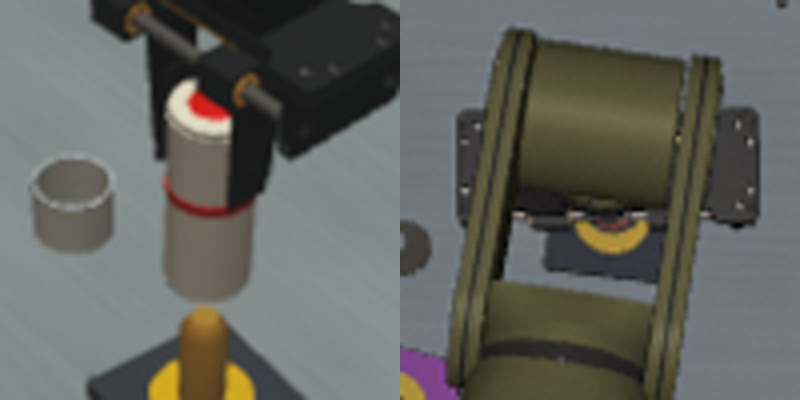

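Pillar B hangs upright and centred over the pin, foot at about (335,229) and tip at (334,238). I'll descend gently to the expected faulty stop.

jog_arm --plan '[{"twist": [0,0,0],"translation": [0,0,0.08],"fingers": 0.3},{"twist": [0,0,0],"translation": [0,0,0.16],"fingers": 0.3},{"twist": [0,0,0],"translation": [0,0,0.24],"fingers": 0.3},{"twist": [0,0,0],"translation": [0,0,0.32],"fingers": 0.3},{"twist": [0,0,0],"translation": [0,0,0.39],"fingers": 0.3},{"twist": [0,0,0],"translation": [0,0,0.43],"fingers": 0.3},{"twist": [0,0,0],"translation": [0,0,0.46],"fingers": 0.3},{"twist": [0,0,0],"translation": [0,0,0.48],"fingers": 0.3},{"twist": [0,0,0],"translation": [0,0,0.49],"fingers": 0.3},{"twist": [0,0,0],"translation": [0,0,0.5],"fingers": 0.3}]'

```text
clock: 22.9
tcp_pos: [456.0, -3.2, 199.4]
orientation: [3.141, 0.046, 0.002]
contact_force: [-7.6, 0.7, 16.6]
finger_gap: 44.2
finger_force: 35.0
```

jog_arm --plan '[{"twist": [0,0,0],"translation": [0,0,0.01],"fingers": 0.3},{"twist": [0,0,0],"translation": [0,0,0.02],"fingers": 0.3},{"twist": [0,0,0],"translation": [0,0,0.03],"fingers": 0.3},{"twist": [0,0,0],"translation": [0,0,0.03],"fingers": 0.3},{"twist": [0,0,0],"translation": [0,0,0.03],"fingers": 0.3},{"twist": [0,0,0],"translation": [0,0,0.03],"fingers": 0.3},{"twist": [0,0,0],"translation": [0,0,0.03],"fingers": 0.3},{"twist": [0,0,0],"translation": [0,0,0.03],"fingers": 0.3},{"twist": [0,0,0],"translation": [0,0,0.03],"fingers": 0.3},{"twist": [0,0,0],"translation": [0,0,0.03],"fingers": 0.3}]'

```text
clock: 23.73
tcp_pos: [457.0, -3.2, 199.2]
orientation: [3.141, 0.046, 0.005]
contact_force: [-9.6, 1.3, 22.7]
finger_gap: 44.3
finger_force: 35.0
```

It stopped 40 mm above the base and held at 23 N, so pillar B is faulty and goes to the red tray.

jog_arm --plan '[{"twist": [0,0,0],"translation": [0,0,-0.2],"fingers": 0.3},{"twist": [0,0,0],"translation": [0,0,-0.4],"fingers": 0.3},{"twist": [0,0,0],"translation": [0,0,-0.55],"fingers": 0.3},{"twist": [0,0,0],"translation": [0,0,-0.55],"fingers": 0.3},{"twist": [0,0,0],"translation": [0,-0.1,-0.55],"fingers": 0.3},{"twist": [0,0,0],"translation": [0,-0.3,-0.55],"fingers": 0.3},{"twist": [0,0,0],"translation": [0,-0.5,-0.55],"fingers": 0.3},{"twist": [0,0,0],"translation": [0,-0.7,-0.55],"fingers": 0.3},{"twist": [0,0,0],"translation": [0,-0.9,-0.55],"fingers": 0.3},{"twist": [0,0,0],"translation": [0,-1,-0.55],"fingers": 0.3}]'

```text
clock: 24.57
tcp_pos: [451.3, 98.8, 246.6]
orientation: [-3.141, -0.049, 0.004]
contact_force: [0.8, -0.8, -0.5]
finger_gap: 43.8
finger_force: 35.0
```

jog_arm --plan '[{"twist": [0,0,0],"translation": [0,-0.2,0],"fingers": 0.3},{"twist": [0,0,0],"translation": [0,-0.4,0],"fingers": 0.3},{"twist": [0,0,0],"translation": [0,-0.6,0],"fingers": 0.3},{"twist": [0,0,0],"translation": [0,-0.8,0],"fingers": 0.3},{"twist": [0,0,0],"translation": [0,-1,0],"fingers": 0.3},{"twist": [0,0,0],"translation": [0,-1,0],"fingers": 0.3},{"twist": [0,0,0],"translation": [0,-1,0],"fingers": 0.3},{"twist": [0,0,0],"translation": [0,-1,0],"fingers": 0.3},{"twist": [0,0,0],"translation": [0,-1,0],"fingers": 0.3},{"twist": [0,0,0],"translation": [0,-1,0],"fingers": 0.3}]'

```text
clock: 25.4
tcp_pos: [449.5, 196.0, 248.3]
orientation: [3.141, 0.044, 0.001]
contact_force: [-0.6, -0.5, -1.5]
finger_gap: 44.3
finger_force: 35.0
```

jog_arm --plan '[{"twist": [0,0,0],"translation": [0,-0.2,0],"fingers": 0.3},{"twist": [0,0,0],"translation": [0.05,-0.4,0],"fingers": 0.3},{"twist": [0,0,0],"translation": [0.1,-0.6,0],"fingers": 0.3},{"twist": [0,0,0],"translation": [0.1,-0.8,0],"fingers": 0.3},{"twist": [0,0,0],"translation": [0.1,-0.9,0],"fingers": 0.3},{"twist": [0,0,0],"translation": [0.1,-0.93,0],"fingers": 0.3},{"twist": [0,0,0],"translation": [0.1,-0.93,0],"fingers": 0.3},{"twist": [0,0,0],"translation": [0.1,-0.93,0],"fingers": 0.3},{"twist": [0,0,0],"translation": [0.1,-0.93,0],"fingers": 0.3},{"twist": [0,0,0],"translation": [0.1,-0.93,0],"fingers": 0.3}]'

```text
clock: 26.23
tcp_pos: [456.8, 289.2, 248.6]
orientation: [3.141, 0.045, 0.001]
contact_force: [0.5, -0.6, -0.9]
finger_gap: 44.0
finger_force: 35.0
```

```bash
python3 -c "
from g import *
to((459,289.9,149),frame()[0])"
```

```text
t 26.23 tcp [456.8 289.2 248.6] gap 44.0 F [ 0.5 -0.6 -0.9]
shift [0.021, -0.007, 0.996]
twist [0.0, -0.001, -0.002]
```

jog_arm --plan '[{"twist": [0,0,0],"translation": [0.02,0,0.15],"fingers": 0.3},{"twist": [0,0,0],"translation": [0.02,0,0.35],"fingers": 0.3},{"twist": [0,0,0],"translation": [0.02,0,0.55],"fingers": 0.3},{"twist": [0,0,0],"translation": [0.02,0,0.75],"fingers": 0.3},{"twist": [0,0,0],"translation": [0.02,0,0.88],"fingers": 0.3},{"twist": [0,0,0],"translation": [0.02,0,0.94],"fingers": 0.3},{"twist": [0,0,0],"translation": [0.02,0,0.97],"fingers": 0.3},{"twist": [0,0,0],"translation": [0.02,0,0.99],"fingers": 0.3},{"twist": [0,0,0],"translation": [0.02,0,0.99],"fingers": 0.3},{"twist": [0,0,0],"translation": [0.02,0,0.99],"fingers": 0.3}]'

```text
clock: 27.07
tcp_pos: [459.5, 290.4, 150.7]
orientation: [-3.141, -0.046, -0.004]
contact_force: [-0.5, -0.9, -1.0]
finger_gap: 44.2
finger_force: 35.0
```

jog_arm --plan '[{"twist": [0,0,0],"translation": [0,0,0.01],"fingers": 0.3},{"twist": [0,0,0],"translation": [0,0,0.015],"fingers": 0.3},{"twist": [0,0,0],"translation": [0,0,0.02],"fingers": 0.3},{"twist": [0,0,0],"translation": [0,0,0.03],"fingers": 0.3},{"twist": [0,0,0],"translation": [0,0,0.03],"fingers": 0.3},{"twist": [0,0,0],"translation": [0,0,0.03],"fingers": 0.3},{"twist": [0,0,0],"translation": [0,0,0.03],"fingers": 0.3},{"twist": [0,0,0],"translation": [0,0,0.03],"fingers": 0.3},{"twist": [0,0,0],"translation": [0,0,0.03],"fingers": 0.3},{"twist": [0,0,0],"translation": [0,0,0.03],"fingers": 0.3}]'

```text
clock: 27.9
tcp_pos: [459.8, 290.5, 149.5]
orientation: [-3.141, -0.047, -0.005]
contact_force: [-3.7, -2.5, 10.8]
finger_gap: 44.0
finger_force: 35.0
```

The pillar is on the tray floor at about 11 N. Releasing and retreating upward.

jog_arm --plan '[{"twist": [0,0,0],"translation": [0,0,-0.02],"fingers": 0.3},{"twist": [0,0,0],"translation": [0,0,-0.02],"fingers": 0.5},{"twist": [0,0,0],"translation": [0,0,-0.02],"fingers": 0.6},{"twist": [0,0,0],"translation": [0,0,-0.02],"fingers": 0.74},{"twist": [0,0,0],"translation": [0,0,-0.02],"fingers": 0.74},{"twist": [0,0,0],"translation": [0,0,-0.02],"fingers": 0.74},{"twist": [0,0,0],"translation": [0,0,-0.2],"fingers": 0.74},{"twist": [0,0,0],"translation": [0,0,-0.4],"fingers": 0.74},{"twist": [0,0,0],"translation": [0,0,-0.6],"fingers": 0.74},{"twist": [0,0,0],"translation": [0,0,-0.8],"fingers": 0.74}]'

```text
clock: 28.73
tcp_pos: [458.5, 290.0, 227.0]
orientation: [3.141, 0.046, 0.0]
contact_force: [0.6, 0.3, -0.7]
finger_gap: 70.7
finger_force: 0.0
```

jog_arm --plan '[{"twist": [0,0,0],"translation": [0,0.1,-0.3],"fingers": 0.74},{"twist": [0,0,0],"translation": [0,0.3,-0.5],"fingers": 0.74},{"twist": [0,0,0],"translation": [0,0.5,-0.5],"fingers": 0.74},{"twist": [0,0,0],"translation": [0,0.7,-0.5],"fingers": 0.74},{"twist": [0,0,0],"translation": [0,1,-0.5],"fingers": 0.74},{"twist": [0,0,0],"translation": [0,1,-0.5],"fingers": 0.74},{"twist": [0,0,0],"translation": [0,1,-0.5],"fingers": 0.74},{"twist": [0,0,0],"translation": [0,1,-0.5],"fingers": 0.74},{"twist": [0,0,0],"translation": [0,1,-0.5],"fingers": 0.74},{"twist": [0,0,0],"translation": [0,1,-0.5],"fingers": 0.74}]'

```text
clock: 29.57
tcp_pos: [461.6, 190.9, 276.4]
orientation: [3.141, 0.048, 0.001]
contact_force: [-0.5, 0.4, -0.4]
finger_gap: 70.4
finger_force: 0.0
```

```bash
python3 -c "
from station import bot;import cv2
cv2.imwrite('pics/end.png',bot.grab_frame('scene')['img'][:,:,::-1]);print(bot.observe()['clock'])"
```

```text
29.6167
```

View pics/end.png

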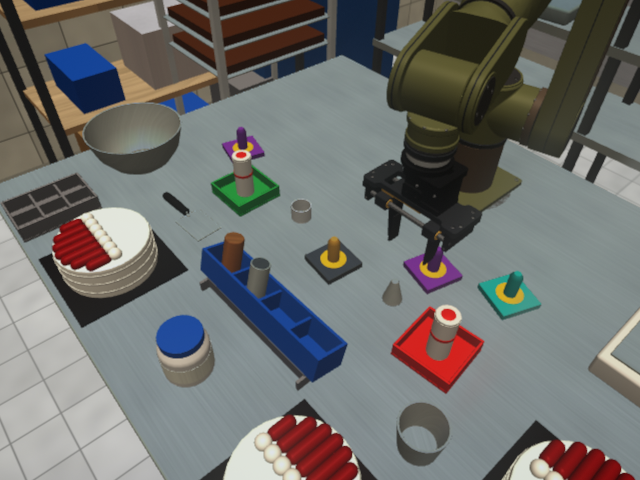

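The pillars stand upright in the green tray at (245,192) and the red tray at (438,355). Everything else is unmoved and the gripper is clear, so I'm handing in.

```bash
python3 -c "
from station import bot
print(bot.hand_in())"
```

```text
the job is handed in; nothing more can be done
None
```

I tested both pillars on the brass pin and handed the job in at about 30 s: the sound one (from the compartment at y ≈ 72 mm) stands in the green tray and the faulty one (from y ≈ 150 mm) in the red tray, though the hand-in returned no verdict.

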